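Load the objective carousel and index it one click

TASK

Take the taller of the two loose white microscope objectives and put it upright, thread down, into the empty pocket of the carousel that stands at the steel pointer; press it past the spring clips until it bears firmly on the stop inside the pocket, leaning on it with about 15 N for a moment and never more than 25 N. Then let go of it, turn the carousel by its tall finger post exactly one click clockwise as seen from above, and let go. Leave the other loose things where they stand.

Things in the scene. Friction and masses are not known exactly. Their poses are not given: they have to be found in the camera images.
- objective_tall: the objective to load: white, round, 56 mm tall, standing on its thread, about 0.11 kg. Origin at the centre of its underside, z up. Foot 20 mm in diameter to 4 mm height, cone, knurl 23.6 mm in diameter from 5.5 to 20 mm height; then tapering to 22.4 mm at 35, 20 mm at 45 and a 7 mm nose at 56. Hold it with the fingertips about 19 mm above its underside: they must stay above the pocket rim.
- objective_short: a bystander: the other loose white objective, of the same diameter but only 48 mm tall. Origin at the centre of its underside.
- coverslip_box_b: a bystander: clear plastic box 30 x 30 x 14 mm. Origin at the centre of its underside.
- dropper: a bystander: brown dropper bottle, 25 mm in diameter, 70 mm tall. Origin at the centre of its underside.
- carousel: fixed base of the carousel, a grey round foot under a horizontal aluminium wheel 190 mm in diameter, plate top 34 mm above the table. Origin on the vertical turning axis at table height. The wheel carries six round pockets (outside 35 mm, rims 58 mm above the table) every 60 degrees at 58 mm from the axis; two away from the pointer are shut by black plugs (tops 72 mm above the table).
- pocket (a point): centre of the rim of the pocket to load, which starts at the pointer; it turns with the wheel. Bore 25.6 mm across its flats. Its bottom is a rigid adjustable stop disc on which the foot must bear; it is set anywhere from 11 to 16 mm below the rim and is not measured: find it by feel (force rises there by about 7 to 15 N per mm).
- post (a point): centre of the top of the finger post on the wheel: an upright steel pin 11 mm in diameter, 50 mm tall above the plate (its top 84 mm above the table), 80 mm from the axis, 30 degrees counterclockwise (seen from above) of the pocket to load. It turns with the wheel.
- wheel (a joint): angle of the wheel in rad: 0 at the start, grows clockwise seen from above. It rests in a click every 1.047 rad and draws itself into the nearest one when free; between clicks it resists with up to 0.5 N m (about 6 N at the post), and past the midpoint it pulls on to the next click.
- pointer (a point): tip of the steel pointer that sticks out of the fixed foot, 118 mm from the axis and 34 mm above the table; it marks the loading place
- clips (a point): point on the pocket's axis 5.5 mm below the rim, between two small spring clips inside the pocket. They resist the entering knurl with up to about 5 N, from 6 to 11 mm of depth, and then hold the objective lightly by friction, so its weight alone does not seat it.
Not all that is in view belongs to the job. Leave any red look-alike of the objective_tall alone.

How it is judged:
On the way, in this order (a step that is already met when the one before it is completed fails the run):
1. wheel at its first click, the tall objective stands in the pocket, foot 10 mm or more below the rim, pressed on the stop with over 10 N (17 N with the spring clips' own grip of about 7 N) (z of objective_tall in the frame of pocket below -0.01 m and horizontal distance between objective_tall and pocket below 0.003 m and angle between objective_tall's own z axis and vertical below 0.1 rad and contact force between objective_tall and carousel above 17 N and value of joint wheel below 0.15 rad), for 0.2 s.
2. the wheel is turned clockwise to the next click with the objective in its pocket (value of joint wheel between 0.97 and 1.13 rad and z of objective_tall in the frame of pocket below -0.01 m), for 0.2 s.
At the end, for the whole second after the job is handed in: the wheel rests at the next click clockwise (1.047 rad, within 0.08), and the tall objective stands at rest in its pocket: foot at least 10 mm below the rim, within 3 mm of the pocket's axis, upright within 0.1 rad (all of step 2 and horizontal distance between objective_tall and pocket below 0.003 m and angle between objective_tall's own z axis and vertical below 0.1 rad and linear speed of objective_tall below 0.02 m/s); the robot touches nothing.
It fails at once if the objective is pressed on the stop with more than 25 N (32 N with the spring clips' grip) (contact force between objective_tall and carousel above 32 N).
It fails at once if the wheel is turned well past the next click, or back (value of joint wheel above 1.45 rad or value of joint wheel below -0.4 rad).
It fails at once if the wheel is turned by the objective instead of the post (value of joint wheel above 0.3 rad and contact force between the fingers and objective_tall above 2 N).
It fails at once if a bystander is disturbed (distance of any of objective_short, coverslip_box_b, dropper from where it was at the start of the episode above 0.02 m).
It also fails if it takes over 72 s, if anything falls off the work surface, if the arm or the gripper's body presses on something with over 40 N, if the wrist force passes 120 N, or if a joint passes its speed limit or range.

ROBOT

A 7-joint arm with a two-finger parallel gripper is mounted at the origin on the work surface; the furniture and walls round the work are solid. World frame = base frame: x ahead of the robot, y to its left, z up, the work surface at z = 0. Lengths are in m, angles in rad, forces in N, time in s.
With the tool pointing down it reaches from about 0.425 to 0.875 m from the base axis. Payload 4.7 kg.
Tool frame: the origin (TCP) lies at the very end of the fingers, on their centre line; the grasp point (between the pads) lies 19 mm behind it (manip.hold_point_z is the distance from the TCP to the grasp point, in m); z points along the fingers, y is the line along which they close (so a half turn about z gives the same grasp; the last joint's range is limited). The gripper opens to 87 mm and grips with 3 to 60 N. Pads are 19 mm wide; open, the fingers measure 117 mm over their backs; the gripper's body (75 mm by 190 mm) begins 51 mm behind the grasp point.
Start: joints at [-1.136, 0.321, -0.07, 1.45, 0.023, 1.371, -0.057], TCP at [0.266, 0.593, 0.223] pointing down, gripper open.
Joint ranges: [-2.86, 2.86], [-0.3, 2.09], [-1.38, 1.24], [0.06, 2.45], [-1.56, 4.7], [0.09, 2.05], [-2.69, 2.69]. Speed limits (rad/s): [2.57, 2.57, 3.14, 3.14, 3.14, 3.14, 3.14].

INTERFACE

Orientations are given as a rotation vector (axis times angle).
In Python, from plant import manip, cams gives the robot as it stands.
- The arm moves only by the tool apply_moves, never from a script. Its argument "plan" is a list of rows, each a list of 3 entries, a list of its own where there are three numbers: the shift along the tool's x, y, z in mm, then the turn, a rotation vector about the tool's x, y, z in degrees, then the opening, from 0 (shut) to 1 (fully open). A call has 1 to 20 rows; each row shifts and turns the commanded pose from where the row before left it, along the tool's axes as they then stand; what a row does not reach is not made up. A row lasts 1/12 s, in which the tool goes at most 41.7 mm and 7.16 degrees, less where a joint would pass 70% of its speed; a pose out of reach is approached as far as the arm can. A call is refused whole if a number of a shift passes 41.7 or a number of a turn 7.16, either way. A call with a gripper value outside its range is refused whole. The fingers move at their own pace and stop on an object; "squeeze" is the grip in N (left out, the last holds). Time passes only in rows, so rows that do not move let the fingers close. It gives the time, the measured TCP pose, the force, the opening and the grip force at its end, in the units of the state.
- manip.sense(): the state, without advancing time (a new reading comes with each control period).
- cams.camera(name): name is "scene" or "top" or "wrist"; returns the picture (384x512x3 uint8, red, green, blue); there is no depth.
- cams.camera_model(name): a dict with "fx", "fy", "cx", "cy" (pixels), "rvec" (rotation vector, rad) and "tvec" (3), from world to camera coordinates, as OpenCV has them; the wrist camera has in their place "hand_eye" (4x4, takes a point from camera to tool coordinates, whose origin is the TCP and whose axes are the flange's). Camera axes: x right, y down, z forward; pixel columns grow to the right and rows downward; lengths in m; the calibration is good to about 2 mm. The wrist camera is an equidistant fisheye: a pixel r from the principal point sees the ray r / f radians off the axis. A picture is of the moment at which its call begins: read the wrist's pose just before it. camera_model takes no time and is no camera call.
- manip.finish_job(): hands the job in; it is judged then, once.
Trained networks look in the newest picture that a camera, given by its name, has taken for a name from the list of things; names that differ only in an ending like _2 or _b are one class to them, and where a whole thing is asked for, a point or a joint stands for the part that bears it (a point fixed in the world has none). Each returns a list of dicts, best first, with "p" (0 to 1); they miss things now and then, are a little off and sometimes report something else, mostly with a low value. They report only what shows in the picture. A call takes as long as a camera call. They do not tell look-alikes from the thing itself.
- cams.spot_in(camera, label): "rect" ([left, top, width, height] in pixels, round what is visible of it).
- cams.landmark_of(camera, label): "pixel" ([column, row] in pixels: a listed point, or the origin of a listed thing).
The state is a dict: "clock": time; "q": joint angles; "joint_vel": joint speeds; "joint_efforts": joint torques, N m; "position": TCP position; "eef_rot": TCP orientation; "contact_force": force on the tool from outside, world axes, zero at the start; "wrist_torque": the same for the moment, N m; "finger_gap": finger opening in m; "finger_force": force on a finger pad.
Only numpy, scipy, OpenCV 4.12 (cv2) and the standard library are available. Lean on these libraries where they do the work, as an engineer would, in place of code of your own. Each camera call takes 0.05 s, during which the arm holds its last target. There are 200 camera calls.

## Working session

There is one attempt and no reset: what is moved stays moved. The work goes in short steps, Python scripts to look and compute and a tool call to move; the robot and the scene stay as the last step left them, time stands still between calls to the robot, and variables do not carry over. Pictures are saved under pics/ and viewed, at most 10 in all, crops included, and the job is handed in when it is done.

Besides the shell and the picture viewer there is one more tool, called after "Call:" as name([rows], argument=value, ...), one row to a line, values as JSON. apply_moves: Moves the arm, as the interface text tells. Its arguments: {"type":"object","properties":{"plan":{"type":"array","items":{"type":"array"}},"squeeze":{"type":"number"}},"required":["plan"]}

```bash
ls; mkdir -p pics; cat > h.py <<'E'
import numpy as np, cv2
from plant import manip, cams
from scipy.spatial.transform import Rotation as R
def ray(cam,px):
    m=cams.camera_model(cam); u,v=px
    if cam!='wrist':
        Rm=R.from_rotvec(m['rvec']).as_matrix(); d=np.array([(u-m['cx'])/m['fx'],(v-m['cy'])/m['fy'],1])
        return -Rm.T@np.array(m['tvec']), Rm.T@d
    s=manip.sense(); T=np.array(m['hand_eye'])
    a=np.array([(u-m['cx'])/m['fx'],(v-m['cy'])/m['fy']]); th=np.linalg.norm(a)
    d=np.r_[a/th*np.sin(th),np.cos(th)]
    Rt=R.from_rotvec(s['eef_rot']).as_matrix()
    return np.array(s['position'])+Rt@T[:3,3], Rt@T[:3,:3]@d
def atz(cam,px,z):
    o,d=ray(cam,px); return o+d*(z-o[2])/d[2]
E
python3 - <<'E'
from h import *
s=manip.sense(); print({k:np.round(v,3).tolist() for k,v in s.items()}); print(manip.hold_point_z)
ims=[]
zs=dict(objective_tall=0,objective_short=0,coverslip_box_b=0,dropper=0,carousel=0,pocket=.058,post=.084,pointer=.034,clips=.0525)
for c in ['scene','top']:
    im=cams.camera(c); cv2.imwrite(f'pics/{c}0.png',im[...,::-1]);
    for l,z in zs.items():
        for d in cams.landmark_of(c,l)[:4]:
            if d['p']>.2: print(c,l,round(d['p'],2),np.round(d['pixel'],1),np.round(atz(c,d['pixel'],z),4))
    for l in ['objective_tall','objective_short']:
        print(c,l,[(np.round(d['rect']).tolist(),round(d['p'],2)) for d in cams.spot_in(c,l)])
E
```

```text
pics
{'clock': 0.0, 'q': [-1.136, 0.322, -0.07, 1.452, 0.023, 1.371, -0.057], 'joint_vel': [0.0, 0.001, 0.0, -0.0, -0.0, 0.0, 0.001], 'joint_efforts': [0.0, -49.128, -0.404, -31.254, -0.064, 0.044, 0.0], 'position': [0.265, 0.593, 0.221], 'eef_rot': [-0.656, -3.072, 0.003], 'contact_force': [-0.249, 0.069, 0.315], 'wrist_torque': [0.017, 0.006, -0.008], 'finger_force': 0.0, 'finger_gap': 0.087}
0.0187
scene objective_tall 0.67 [292.2 272.4] [ 0.5242 -0.3148  0.    ]
scene objective_tall 0.53 [310.3 291.1] [ 0.5124 -0.3788  0.    ]
scene objective_tall 0.53 [290.1 252.8] [ 0.5686 -0.2642  0.    ]
scene objective_short 0.45 [254.  240.5] [ 0.534  -0.1747  0.    ]
scene coverslip_box_b 0.68 [333.3 242.5] [ 0.6784 -0.3037  0.    ]
scene dropper 0.52 [307.3 216.2] [ 0.7146 -0.1846  0.    ]
scene carousel 0.73 [202.8 199.5] [0.5457 0.0631 0.    ]
scene pocket 0.57 [183.5 185.5] [0.4949 0.0757 0.058 ]
scene post 0.65 [193.  185.7] [0.4903 0.0186 0.084 ]
scene pointer 0.74 [170.6 204.1] [0.4373 0.0491 0.034 ]
scene clips 0.9 [189.3 187.6] [0.5058 0.0646 0.0525]
scene objective_tall [([304.0,
[... 523 characters left out ...]
ip_box_b 0.59 [310.9 161.6] [ 0.6806 -0.3024  0.    ]
top dropper 0.45 [271.1 149.7] [ 0.7083 -0.192   0.    ]
top carousel 0.72 [169.7 202.7] [0.5443 0.0728 0.    ]
top pocket 0.57 [168.3 216.4] [0.4984 0.0623 0.058 ]
top pocket 0.47 [170.1 248. ] [0.4191 0.0502 0.058 ]
top post 0.68 [185.  218.4] [0.492  0.0156 0.084 ]
top post 0.61 [311.1 159.5] [ 0.6618 -0.2923  0.084 ]
top pointer 0.81 [170.4 246.2] [0.4256 0.0541 0.034 ]
top pointer 0.42 [184.8 218.7] [0.4985 0.0235 0.034 ]
top clips 0.84 [168.2 218.3] [0.4944 0.0631 0.0525]
top clips 0.73 [181.3 220.6] [0.4904 0.0292 0.0525]
top objective_tall [([289.0, 196.0, 8.0, 10.0], 0.41)]
top objective_short [([134.0, 161.0, 70.0, 75.0], 0.54)]
```

```bash
python3 - <<'E'
import cv2,numpy as np
a=cv2.imread('pics/scene0.png');b=cv2.imread('pics/top0.png')
A=cv2.resize(a[150:320,150:370],None,fx=3.6,fy=3.2)[:,:800][:300*2]
A=cv2.resize(a[155:310,150:360],(800,590));B=cv2.resize(b[130:280,120:360],(800,500))
cv2.imwrite('pics/a.png',A);cv2.imwrite('pics/b.png',B)
E
```

```text
(no output)
```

View pics/a.png

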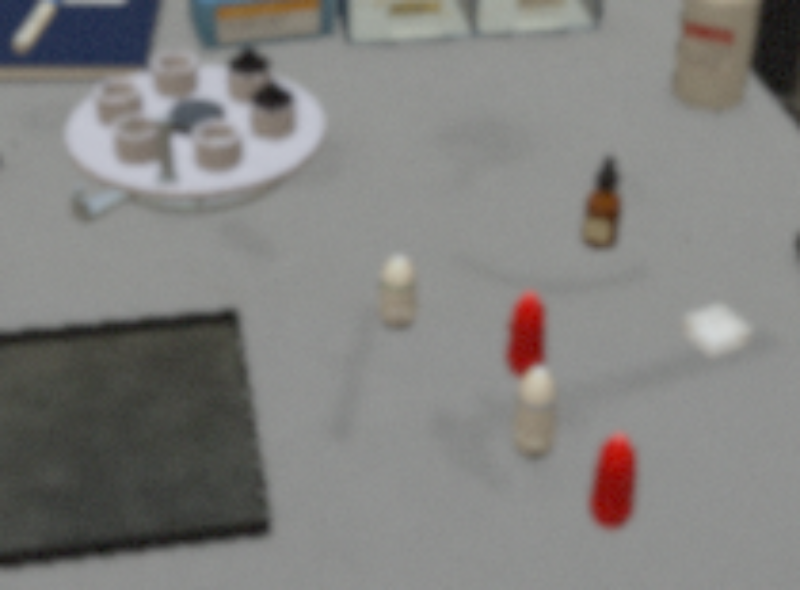

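View pics/b.png

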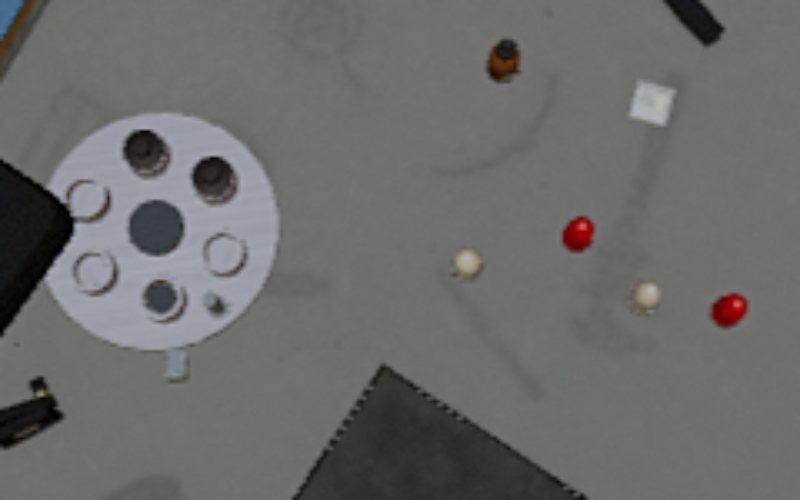

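The taller white objective is at scene crop (535,410) between two red look-alikes, which puts it at about (0.52,-0.315). The short one is at crop (397,290). The loading pocket is at top crop (162,300), with the pointer below it.

```bash
cat >> h.py <<'E'
def plan(target,yaw=None):
    "tool-frame shift (mm) to TCP target, tool x-y axes, turn about tool z (deg) to bring closing axis to yaw (world deg)"
    s=manip.sense(); M=R.from_rotvec(s['eef_rot']).as_matrix()
    d=M.T@(np.array(target)-s['position'])*1000
    y=np.degrees(np.arctan2(M[1,1],M[0,1]))
    print('t',round(s['clock'],2),'pos',np.round(s['position'],4),'shift',np.round(d,1),'closing yaw',round(y,1),'tilt z',np.round(M[:,2],3),'F',np.round(s['contact_force'],1),'q7',round(s['q'][6],2))
    if yaw is not None: 
        a=(y-yaw+90)%180-90; print('turn about tool z',round(a,1))
E
python3 - <<'E'
from h import *
plan([.46,.06,.22]); print(np.round(cams.camera_model('wrist')['hand_eye'],3),cams.camera_model('wrist')['fx'])
E
```

```text
t 1.2 pos [0.2656 0.5933 0.2226] shift [-395.3 -407.3    2.6] closing yaw 65.9 tilt z [ 0. -0. -1.] F [ 0.2 -0.4 -1. ] q7 -0.06
[[ 0.001 -0.963 -0.27   0.072]
 [ 1.     0.001  0.002 -0.   ]
 [-0.002 -0.27   0.963 -0.162]
 [ 0.     0.     0.     1.   ]] 297.3186396354542
```

Call:
apply_moves([
  [[0, 0, 0], [0, 0, 6.5], 1],
  [[0, 0, 0], [0, 0, 6.5], 1],
  [[0, 0, 0], [0, 0, 6.5], 1],
  [[0, 0, 0], [0, 0, 6.5], 1],
  [[0, 0, 0], [0, 0, 6.5], 1],
  [[0, 0, 0], [0, 0, 6.5], 1],
  [[0, 0, 0], [0, 0, 6.5], 1],
  [[0, 0, 0], [0, 0, 6.5], 1],
  [[0, 0, 0], [0, 0, 6.5], 1],
  [[0, 0, 0], [0, 0, 6.5], 1],
])

```text
clock: 2.03
position: [0.2655, 0.5933, 0.2226]
eef_rot: [-2.21, -2.233, -0.0]
contact_force: [-0.2, 0.1, 0.1]
finger_gap: 0.0872
finger_force: 0.0
```

```bash
python3 - <<'E'
from h import *
plan([.47,.06,.22],0)
E
```

```text
t 2.03 pos [0.2655 0.5933 0.2226] shift [-535.3  199.2    2.6] closing yaw 0.6 tilt z [ 0.  0. -1.] F [-0.2  0.1  0.1] q7 -1.16
turn about tool z 0.6
```

Call:
apply_moves([
  [[-33.5, 12.5, 0], [0, 0, 0], 1],
  [[-33.5, 12.5, 0], [0, 0, 0], 1],
  [[-33.5, 12.5, 0], [0, 0, 0], 1],
  [[-33.5, 12.5, 0], [0, 0, 0], 1],
  [[-33.5, 12.5, 0], [0, 0, 0], 1],
  [[-33.5, 12.5, 0], [0, 0, 0], 1],
  [[-33.5, 12.5, 0], [0, 0, 0], 1],
  [[-33.5, 12.5, 0], [0, 0, 0], 1],
  [[-33.5, 12.5, 0], [0, 0, 0], 1],
  [[-33.5, 12.5, 0], [0, 0, 0], 1],
  [[-33.5, 12.5, 0], [0, 0, 0], 1],
  [[-33.5, 12.5, 0], [0, 0, 0], 1],
  [[-33.5, 12.5, 0], [0, 0, 0], 1],
  [[-33.5, 12.5, 0], [0, 0, 0], 1],
  [[-33.5, 12.5, 0], [0, 0, 0], 1],
  [[-33.5, 12.5, 0], [0, 0, 0], 1],
  [[0, 0, 0], [0, 0, 0], 1],
  [[0, 0, 0], [0, 0, 0], 1],
])

```text
clock: 3.53
position: [0.4744, 0.0584, 0.2229]
eef_rot: [2.21, 2.233, 0.001]
contact_force: [-0.7, 0.9, -0.5]
finger_gap: 0.0871
finger_force: 0.0
```

```bash
cat > w.py <<'E'
from h import *
import sys
def look(zs,name):
    im=cams.camera('wrist'); cv2.imwrite(f'pics/{name}.png',im[...,::-1])
    for l,z in zs.items():
        for d in cams.landmark_of('wrist',l)[:4]:
            if d['p']>.2: print(l,round(d['p'],2),np.round(d['pixel'],1),np.round(atz('wrist',d['pixel'],z),4))
E
python3 - <<'E'
from w import *
plan([.47,.06,.22],0)
look(dict(carousel=0,pocket=.058,post=.084,pointer=.034,clips=.0525),'w1')
E
```

```text
t 3.53 pos [0.4744 0.0584 0.2229] shift [ 1.7 -4.4  2.9] closing yaw 0.6 tilt z [ 0.001  0.001 -1.   ] F [-0.7  0.9 -0.5] q7 -0.2
turn about tool z 0.6
carousel 0.64 [312.3 162.9] [0.5509 0.071  0.    ]
pocket 0.69 [271.3 175. ] [0.4931 0.066  0.058 ]
post 0.64 [267.5 221.3] [0.4892 0.0204 0.084 ]
post 0.52 [272.6 176.3] [0.4929 0.0702 0.084 ]
pointer 0.88 [220.  179.9] [0.4325 0.0538 0.034 ]
clips 0.89 [274.8 176.3] [0.4976 0.0632 0.0525]
```

View pics/w1.png

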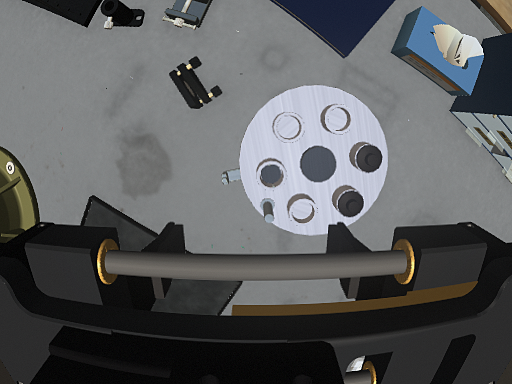

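The wrist view shows the wheel centred near (314,160). The empty loading pocket is at (270,173), the pointer at (225,179) and the post at (267,207). I'll fit the wheel outline and the rims for better precision.

```bash
cat >> w.py <<'E'
def project(P):
    m=cams.camera_model('wrist'); s=manip.sense(); T=np.array(m['hand_eye'])
    W=np.eye(4); W[:3,:3]=R.from_rotvec(s['eef_rot']).as_matrix(); W[:3,3]=s['position']
    p=(np.c_[P,np.ones(len(P))]@np.linalg.inv(W@T).T)[:,:3]
    r=np.hypot(p[:,0],p[:,1]); th=np.arctan2(r,p[:,2])
    return np.c_[m['cx']+m['fx']*th*p[:,0]/r, m['cy']+m['fy']*th*p[:,1]/r]
def ring(c,r,z,n=120):
    a=np.linspace(0,2*np.pi,n,endpoint=False); return np.c_[c[0]+r*np.cos(a),c[1]+r*np.sin(a),np.full(n,z)]
E
python3 - <<'E'
from w import *
from scipy.optimize import least_squares
im=cv2.imread('pics/w1.png'); hsv=cv2.cvtColor(im,cv2.COLOR_BGR2HSV)
g=cv2.cvtColor(im,cv2.COLOR_BGR2GRAY)
m=(g>165).astype(np.uint8); n,lab,st,_=cv2.connectedComponentsWithStats(m)
k=lab[120,300] or 1+np.argmax(st[1:,4]); print(st[k])
c=max(cv2.findContours((lab==k).astype(np.uint8),0,1)[0],key=cv2.contourArea)
h=c[:,0]; h=cv2.convexHull(c)[:,0] if 0 else h
P=np.array([atz('wrist',p,.034) for p in h.astype(float)])[:,:2]
f=lambda v:np.hypot(P[:,0]-v[0],P[:,1]-v[1])-v[2]
r=least_squares(f,[.55,.07,.095],loss='soft_l1',f_scale=.001); print('plate',np.round(r.x,4),len(P),np.median(abs(f(r.x))))
ctr=r.x[:2]
# overlay of model at theta from pointer
o=cv2.resize(im[70:250,200:400],None,fx=3.2,fy=3.2,interpolation=cv2.INTER_CUBIC)
for th in [np.arctan2(.0538-ctr[1],.4325-ctr[0])]:
    print('pointer ang',np.degrees(th)); 
    for q in [(ring(ctr,.095,.034),(0,255,0))]+[(ring(ctr+.058*np.array([np.cos(th+i*np.pi/3),np.sin(th+i*np.pi/3)]),.0175,.058),(0,0,255)) for i in range(6)]+[(ring(ctr+.08*np.array([np.cos(th+np.pi/6),np.sin(th+np.pi/6)]),.0055,.084),(255,0,0))]:
        for u,v in (project(q[0])-[200,70]+.5)*3.2: cv2.circle(o,(int(u),int(v)),1,q[1],-1)
cv2.imwrite('pics/o1.png',o[:600,:800])
E
```

```text
[  239    85   149   151 13314]
plate [0.5498 0.0778 0.0933] 509 0.0005572024043993679
pointer ang -168.429785391094
```

View pics/o1.png

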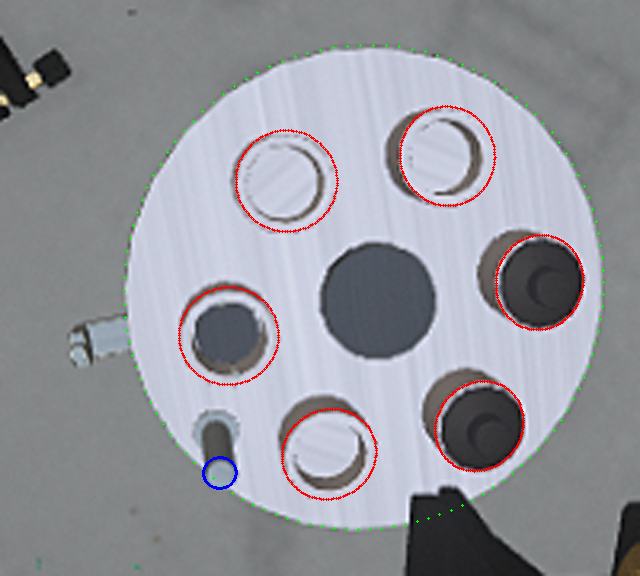

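The model overlay lies on every rim and on the post. The pocket is at (0.4930, 0.0662) and the post at (0.4899, 0.0247). Next is the objective.

Call:
apply_moves([
  [[-36, 4.5, 0], [0, 0, 0], 1],
  [[-36, 4.5, 0], [0, 0, 0], 1],
  [[-36, 4.5, 0], [0, 0, 0], 1],
  [[-36, 4.5, 0], [0, 0, 0], 1],
  [[-36, 4.5, 0], [0, 0, 0], 1],
  [[-36, 4.5, 0], [0, 0, 0], 1],
  [[-36, 4.5, 0], [0, 0, 0], 1],
  [[-36, 4.5, 0], [0, 0, 0], 1],
  [[-36, 4.5, 0], [0, 0, 0], 1],
  [[-36, 4.5, 0], [0, 0, 0], 1],
  [[0, 0, 0], [0, 0, 7], 1],
  [[0, 0, 0], [0, 0, 7], 1],
  [[0, 0, 0], [0, 0, 7], 1],
  [[0, 0, 20], [0, 0, 0], 1],
  [[0, 0, 20], [0, 0, 0], 1],
  [[0, 0, 20], [0, 0, 0], 1],
  [[0, 0, 0], [0, 0, 0], 1],
  [[0, 0, 0], [0, 0, 0], 1],
])

```text
clock: 5.33
position: [0.5243, -0.2975, 0.1618]
eef_rot: [-2.572, -1.8, 0.002]
contact_force: [0.1, -0.0, 0.4]
finger_gap: 0.0871
finger_force: 0.0
```

```bash
python3 - <<'E'
from w import *
plan([.52,-.315,.16],-20)
look(dict(objective_tall=0,objective_short=0),'w2')
print([(np.round(d['rect']).tolist(),round(d['p'],2)) for d in cams.spot_in('wrist','objective_tall')])
E
```

```text
t 5.33 pos [ 0.5243 -0.2975  0.1618] shift [-17.9   1.9   1.8] closing yaw -20.0 tilt z [-0.002  0.001 -1.   ] F [ 0.1 -0.   0.4] q7 0.37
turn about tool z -0.0
objective_tall 0.92 [278.  129.5] [ 0.5696 -0.2559  0.    ]
objective_tall 0.6 [257.2 190.2] [ 0.5248 -0.3127  0.    ]
objective_tall 0.6 [269.4 245.2] [ 0.5152 -0.3825  0.    ]
objective_short 0.56 [226.6  70. ] [ 0.5399 -0.1752 -0.    ]
[([267.0, 120.0, 24.0, 27.0], 0.82), ([257.0, 234.0, 20.0, 19.0], 0.79), ([246.0, 181.0, 20.0, 32.0], 0.7)]
```

View pics/w2.png

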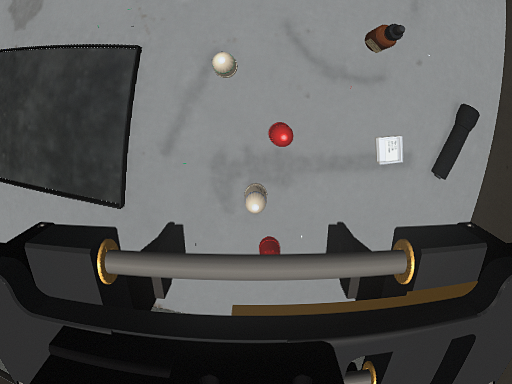

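The white objective stands at (256,197), with red ones at (281,134) and (269,245). I'll fit its silhouette, which also checks the height.

```bash
cat >> w.py <<'E'
from scipy.optimize import minimize
def fit(name,box,start,z0=0,top=56):
    im=cv2.imread(f'pics/{name}.png').astype(int); x0,y0,x1,y1=box
    sub=im[y0:y1,x0:x1]; col=sub[...,2]-sub[...,0]; mask=((col>6)).astype(np.uint8)
    mask=cv2.morphologyEx(mask,cv2.MORPH_CLOSE,np.ones((3,3),np.uint8))
    n,l,s,_=cv2.connectedComponentsWithStats(mask); mask=(l==1+np.argmax(s[1:,4])).astype(np.uint8)
    S=8; M=cv2.resize(mask,None,fx=S,fy=S,interpolation=cv2.INTER_NEAREST)
    k=top-56
    prof=[(10,0),(10,4),(11.8,5.5),(11.8,20+k),(11.2,35+k),(10,45+k),(3.5,56+k)]
    def cost(v):
        P=np.vstack([ring(v,r/1000,z0+h/1000,40) for r,h in prof])
        q=((project(P)-[x0,y0]+.5)*S).astype(np.float32)
        A=np.zeros_like(M); cv2.fillConvexPoly(A,cv2.convexHull(q).astype(np.int32),1)
        return 1-(A&M).sum()/(A|M).sum()
    r=minimize(cost,start,method='Nelder-Mead',options=dict(initial_simplex=np.array(start)+np.array([[0,0],[.004,0],[0,.004]]),xatol=1e-4))
    print('fit top',top,np.round(r.x,4),'1-IoU',round(r.fun,3)); return r.x
E
python3 - <<'E'
from w import *
fit('w2',(236,170,276,225),[.5248,-.3127]);fit('w2',(236,170,276,225),[.5248,-.3127],top=48)
fit('w2',(205,45,245,85),[.54,-.175],top=48);fit('w2',(205,45,245,85),[.54,-.175],top=56)
plan([.5225,-.314,.1])
E
```

```text
fit top 56 [ 0.5221 -0.314 ] 1-IoU 0.121
fit top 48 [ 0.5223 -0.3152] 1-IoU 0.199
fit top 48 [ 0.5401 -0.1722] 1-IoU 0.135
fit top 56 [ 0.5404 -0.1731] 1-IoU 0.123
t 5.53 pos [ 0.5253 -0.2991  0.164 ] shift [-15.    2.3  64. ] closing yaw -20.1 tilt z [ 0.002 -0.001 -1.   ] F [-0.3  1.   0.6] q7 0.37
```

Pose readings carry noise of about 1–2 mm, so I'll average them.

Call:
apply_moves([
  [[-7.5, 1, 20], [0, 0, 0], 1],
  [[-7.5, 1, 20], [0, 0, 0], 1],
  [[0, 0, 20], [0, 0, 0], 1],
  [[0, 0, 0], [0, 0, 0], 1],
  [[0, 0, 0], [0, 0, 0], 1],
  [[0, 0, 0], [0, 0, 0], 1],
])

```text
clock: 6.03
position: [0.5222, -0.3139, 0.1042]
eef_rot: [2.573, 1.799, 0.002]
contact_force: [0.2, 0.4, 0.9]
finger_gap: 0.0871
finger_force: 0.0
```

```bash
cat >> w.py <<'E'
_sense=manip.sense
class M2: pass
def avg(n=12):
    "average n readings (0.05 s each); later h/w functions use the mean"
    L=[]
    for i in range(n):
        im=cams.camera('wrist'); L.append(_sense())
    a={k:np.mean([l[k] for l in L],0) for k in L[0] if k!='eef_rot'}
    a['clock']=L[-1]['clock']
    a['eef_rot']=R.from_rotvec([l['eef_rot'] for l in L]).mean().as_rotvec()
    print('std',np.round(np.std([l['position'] for l in L],0),4),'mean',np.round(a['position'],4),'F',np.round(a['contact_force'],1),'Fstd',np.round(np.std([l['contact_force'] for l in L],0),1))
    o=M2(); o.sense=lambda:a
    import h; h.manip=o; globals()['manip']=o
    return im
E
python3 - <<'E'
from w import *
im=avg(); cv2.imwrite('pics/w3.png',im[...,::-1])
px=project([[.522,-.314,.028]])[0]; print(px)
x,y=px.astype(int)
p=fit('w3',(x-40,y-40,x+40,y+45),[.522,-.314]);fit('w3',(x-40,y-40,x+40,y+45),[.522,-.314],top=48)
plan([p[0],p[1],.019],-20)
cv2.imwrite('pics/c3.png',cv2.resize(im[y-70:y+70,x-90:x+90,::-1],None,fx=3,fy=3))
E
```

```text
std [0.0004 0.0002 0.0007] mean [ 0.5217 -0.3136  0.1034] F [0.1 0.1 0.2] Fstd [0.3 0.5 0.3]
[253.42108222 202.2947598 ]
fit top 56 [ 0.5212 -0.3119] 1-IoU 0.1
fit top 48 [ 0.5205 -0.3139] 1-IoU 0.185
t 6.63 pos [ 0.5217 -0.3136  0.1034] shift [ 1.4 -1.2 84.4] closing yaw -20.1 tilt z [ 0.001 -0.    -1.   ] F [0.1 0.1 0.2] q7 0.44
turn about tool z -0.1
```

View pics/c3.png

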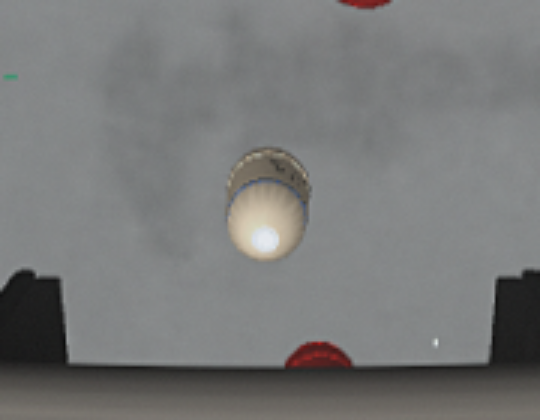

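The tall white objective is centred between the fingers, and the 56 mm model fits much better than the 48 mm one. Now I descend, grip and lift a little.

Call:
apply_moves([
  [[1, -1, 20], [0, 0, 0], 1],
  [[0, 0, 20], [0, 0, 0], 1],
  [[0, 0, 20], [0, 0, 0], 1],
  [[0, 0, 14], [0, 0, 0], 1],
  [[0, 0, 10.5], [0, 0, 0], 1],
  [[0, 0, 0], [0, 0, 0], 1],
  [[0, 0, 0], [0, 0, 0], 0.4],
  [[0, 0, 0], [0, 0, 0], 0],
  [[0, 0, 0], [0, 0, 0], 0],
  [[0, 0, 0], [0, 0, 0], 0],
  [[0, 0, 0], [0, 0, 0], 0],
  [[0, 0, 0], [0, 0, 0], 0],
  [[0, 0, 0], [0, 0, 0], 0],
  [[0, 0, 0], [0, 0, 0], 0],
], squeeze=40)

```text
clock: 7.8
position: [0.5207, -0.3122, 0.0182]
eef_rot: [2.575, 1.8, 0.0]
contact_force: [-0.6, -0.2, -0.6]
finger_gap: 0.0417
finger_force: 0.0
```

```bash
python3 - <<'E'
from w import *
avg(8); s=manip.sense(); print(s['finger_gap'],s['finger_force'])
E
```

```text
std [0.0001 0.     0.0001] mean [ 0.5205 -0.3122  0.018 ] F [-0.1  0.2  0.2] Fstd [0.4 0.5 0.7]
0.020774033889323265 39.95154255952002
```

Call:
apply_moves([
  [[0, 0, -10], [0, 0, 0], 0],
  [[0, 0, -20], [0, 0, 0], 0],
  [[0, 0, -30], [0, 0, 0], 0],
  [[0, 0, -30], [0, 0, 0], 0],
  [[0, 0, -30], [0, 0, 0], 0],
  [[0, 0, -20], [0, 0, 0], 0],
  [[0, 0, 0], [0, 0, -6.7], 0],
  [[0, 0, 0], [0, 0, -6.7], 0],
  [[0, 0, 0], [0, 0, -6.7], 0],
  [[35, -3, 0], [0, 0, 0], 0],
  [[35, -3, 0], [0, 0, 0], 0],
  [[35, -3, 0], [0, 0, 0], 0],
  [[35, -3, 0], [0, 0, 0], 0],
  [[35, -3, 0], [0, 0, 0], 0],
  [[35, -3, 0], [0, 0, 0], 0],
  [[35, -3, 0], [0, 0, 0], 0],
  [[35, -3, 0], [0, 0, 0], 0],
  [[35, -3, 0], [0, 0, 0], 0],
  [[0, 0, 0], [0, 0, 0], 0],
])

```text
clock: 9.78
position: [0.4928, 0.0111, 0.1584]
eef_rot: [-2.208, -2.23, -0.005]
contact_force: [-0.1, 0.6, -2.2]
finger_gap: 0.0208
finger_force: 39.9
```

```bash
cat >> w.py <<'E'
from scipy.optimize import least_squares
def carousel(name):
    im=cv2.imread(f'pics/{name}.png'); g=cv2.cvtColor(im,cv2.COLOR_BGR2GRAY)
    n,lab,st,_=cv2.connectedComponentsWithStats((g>165).astype(np.uint8)); k=1+np.argmax(st[1:,4])
    h=max(cv2.findContours((lab==k).astype(np.uint8),0,1)[0],key=cv2.contourArea)[:,0]
    P=np.array([atz('wrist',p,.034) for p in h.astype(float)])[:,:2]
    f=lambda v:np.hypot(P[:,0]-v[0],P[:,1]-v[1])-v[2]
    r=least_squares(f,[.55,.075,.095],loss='soft_l1',f_scale=.0007); print('plate',np.round(r.x,4),len(P),st[k])
    return r.x[:2]
def overlay(name,ctr,th,box,sc):
    im=cv2.imread(f'pics/{name}.png'); x0,y0,x1,y1=box
    o=cv2.resize(im[y0:y1,x0:x1],None,fx=sc,fy=sc,interpolation=cv2.INTER_CUBIC)
    u=lambda a:np.array([np.cos(a),np.sin(a)])
    L=[(ring(ctr,.095,.034),(0,255,0))]+[(ring(ctr+.058*u(th+i*np.pi/3),.0175,.058),(0,0,255)) for i in range(6)]+[(ring(ctr+.08*u(th+np.pi/6),.0055,.084),(255,0,0))]
    for q,c in L:
        for a,b in (project(q)-[x0,y0]+.5)*sc: cv2.circle(o,(int(a),int(b)),1,c,-1)
    cv2.imwrite(f'pics/{name}_o.png',o); print('pocket',np.round(ctr+.058*u(th),4),'post',np.round(ctr+.08*u(th+np.pi/6),4))
E
python3 - <<'E'
from w import *
im=avg(12); cv2.imwrite('pics/w4.png',im[...,::-1])
for l,z in dict(pocket=.058,post=.084,pointer=.034,clips=.0525).items():
    for d in cams.landmark_of('wrist',l)[:2]: print(l,round(d['p'],2),np.round(d['pixel'],1),np.round(atz('wrist',d['pixel'],z),4))
c=carousel('w4'); overlay('w4',c,np.radians(-168.4),(150,60,400,260),3)
plan([.493,.0662,.16],0)
print(manip.sense()['finger_gap'])
E
```

```text
std [0.0001 0.0017 0.0002] mean [0.4937 0.0023 0.1583] F [-0.1 -0.  -1. ] Fstd [0.3 0.5 0.5]
post 0.69 [250.  184.8] [0.491  0.0167 0.084 ]
post 0.3 [368.1 366.8] [ 0.6344 -0.2122  0.084 ]
pointer 0.97 [194.3 140.1] [0.4359 0.0496 0.034 ]
clips 0.83 [253.6 129.7] [0.4939 0.06   0.0525]
plate [0.5508 0.0736 0.0939] 640 [  202    22   199   188 21389]
pocket [0.494  0.0619] post [0.491  0.0205]
t 10.38 pos [0.4937 0.0023 0.1583] shift [63.9 -0.7 -1.7] closing yaw -0.0 tilt z [ 0.  0. -1.] F [-0.1 -0.  -1. ] q7 -0.04
turn about tool z -0.0
0.021231894816326768
```

View pics/w4_o.png

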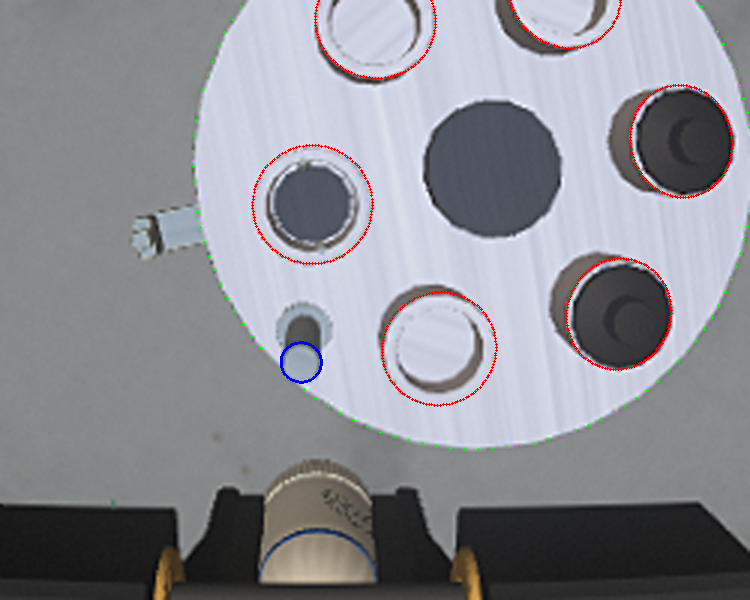

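The plugs and post line up; the small remaining offsets come from the arm still settling. I'll re-measure at rest and also measure where the held objective sits relative to the TCP.

```bash
python3 - <<'E'
from w import *
im=avg(5); cv2.imwrite('pics/w5.png',im[...,::-1])
c=carousel('w5'); overlay('w5',c,np.radians(-168.4),(150,60,400,260),3)
for l,z in dict(pocket=.058,post=.084,pointer=.034,clips=.0525).items():
    for d in cams.landmark_of('wrist',l)[:1]: print(l,round(d['p'],2),np.round(d['pixel'],1),np.round(atz('wrist',d['pixel'],z),4))
# pocket bore: dark disc
g=cv2.cvtColor(im,cv2.COLOR_RGB2GRAY)
p=manip.sense()['position']
sub=im[:, :].astype(int); m=((sub[...,0]-sub[...,2])>6).astype(np.uint8)[205:245,225:285]
ys,xs=np.nonzero(m); print('obj blob rows',ys.min()+205,'cols',[(r+205,xs[ys==r].min()+225,xs[ys==r].max()+225) for r in range(0,40,4) if (ys==r).any()])
for dy in (-.003,0,.003):
    P=np.vstack([ring([p[0],p[1]+dy],r/1000,p[2]-.018+h/1000,200) for r,h in [(10,0),(10,4),(11.8,5.5),(11.8,20)]])
    q=project(P); print(dy,'top row',q[:,1].min().round(1),'col range',q[:,0].min().round(1),q[:,0].max().round(1), 'knurl top-ring front row',q[600:,1].min().round(1))
E
```

```text
std [0. 0. 0.] mean [0.4936 0.0028 0.1581] F [-0.1  0.3 -1. ] Fstd [0.4 0.3 0.5]
plate [0.5507 0.0732 0.0938] 621 [  203    23   198   188 21332]
pocket [0.4939 0.0616] post [0.4909 0.0201]
pocket 0.76 [251.9 129.2] [0.4923 0.0612 0.058 ]
post 0.81 [252.2 187.1] [0.4928 0.0153 0.084 ]
pointer 0.89 [191.4 140.3] [0.4329 0.0499 0.034 ]
clips 0.77 [257.3 133.1] [0.4971 0.0574 0.0525]
obj blob rows 214 cols [(217, np.int64(231), np.int64(266)), (221, np.int64(240), np.int64(270)), (225, np.int64(238), np.int64(272)), (229, np.int64(238), np.int64(273)), (233, np.int64(238), np.int64(273)), (237, np.int64(238), np.int64(272)), (241, np.int64(237), np.int64(274))]
-0.003 top row 216.9 col range 232.8 272.4 knurl top-ring front row 225.8
0 top row 212.6 col range 232.6 272.5 knurl top-ring front row 221.0
0.003 top row 208.1 col range 232.5 272.6 knurl top-ring front row 216.1
```

View pics/w5_o.png

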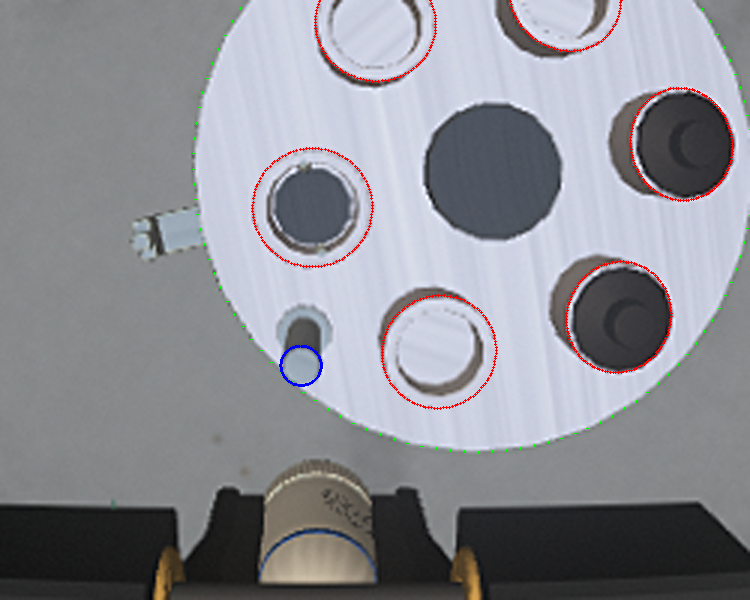

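Call:
apply_moves([
  [[20, -1.4, 0], [0, 0, 0], 0],
  [[20, 0, 0], [0, 0, 0], 0],
  [[19, 0, 0], [0, 0, 0], 0],
  [[0, 0, 20], [0, 0, 0], 0],
  [[0, 0, 20], [0, 0, 0], 0],
  [[0, 0, 20], [0, 0, 0], 0],
  [[0, 0, 8], [0, 0, 0], 0],
  [[0, 0, 0], [0, 0, 0], 0],
  [[0, 0, 0], [0, 0, 0], 0],
  [[0, 0, 0], [0, 0, 0], 0],
  [[0, 0, 0], [0, 0, 0], 0],
  [[0, 0, 0], [0, 0, 0], 0],
])

```text
clock: 12.03
position: [0.4931, 0.0619, 0.0911]
eef_rot: [2.221, 2.221, 0.003]
contact_force: [-0.6, -1.3, -1.3]
finger_gap: 0.0211
finger_force: 39.9
```

```bash
python3 - <<'E'
from w import *
im=avg(5); cv2.imwrite('pics/w6.png',im[...,::-1])
plan([.4922,.0619,.09],0)
p=manip.sense()['position']; pk=[.4939,.0616]
o=cv2.resize(im[150:300,155:355,::-1],None,fx=4,fy=4,interpolation=cv2.INTER_CUBIC)
D=[(ring(pk,.0175,.058),(0,0,255)),(ring(pk,.0128,.058),(0,255,255))]
for r,h in [(10,0),(11.8,5.5),(11.8,20),(11.2,35)]: D.append((ring([p[0]+.0017,p[1]],r/1000,p[2]-.018+h/1000),(0,255,0)))
for q,c in D:
    for a,b in (project(q)-[155,150]+.5)*4: cv2.circle(o,(int(a),int(b)),1,c,-1)
cv2.imwrite('pics/w6_o.png',o)
E
```

```text
std [0.0002 0.     0.0002] mean [0.4926 0.0619 0.0906] F [-0.2 -0.2 -0.9] Fstd [0.5 0.3 0.4]
t 12.28 pos [0.4926 0.0619 0.0906] shift [ 0.  -0.4  0.6] closing yaw -0.0 tilt z [ 0.001  0.001 -1.   ] F [-0.2 -0.2 -0.9] q7 -0.1
turn about tool z -0.0
```

View pics/w6_o.png

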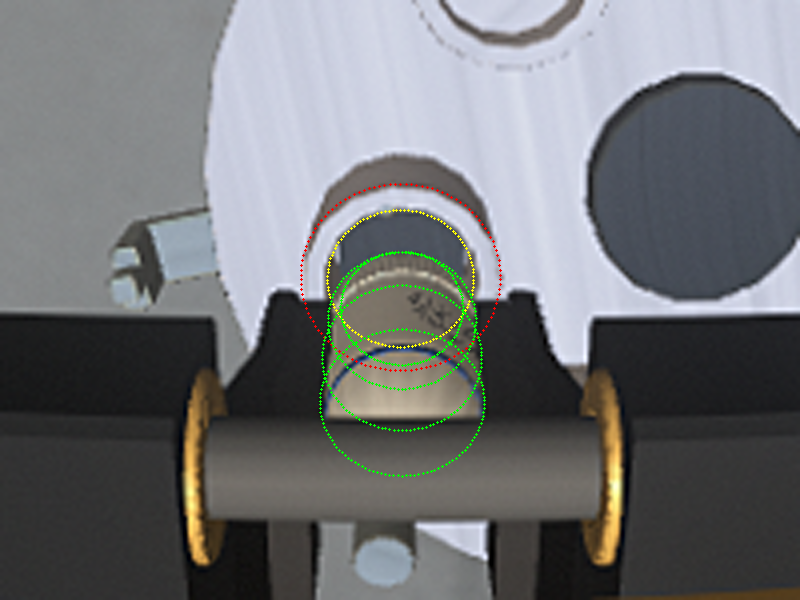

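The held objective and the pocket bore are concentric within about 1 mm, with both centres near column 403 of the crop. I'll lower to just inside the rim and read the force.

Call:
apply_moves([
  [[0, 0, 6], [0, 0, 0], 0],
  [[0, 0, 6], [0, 0, 0], 0],
  [[0, 0, 3], [0, 0, 0], 0],
  [[0, 0, 2], [0, 0, 0], 0],
  [[0, 0, 1], [0, 0, 0], 0],
  [[0, 0, 0], [0, 0, 0], 0],
  [[0, 0, 0], [0, 0, 0], 0],
  [[0, 0, 0], [0, 0, 0], 0],
])

```text
clock: 12.95
position: [0.4924, 0.0618, 0.0722]
eef_rot: [2.222, 2.221, 0.001]
contact_force: [-0.4, 0.2, -1.8]
finger_gap: 0.021
finger_force: 39.9
```

```bash
python3 - <<'E'
from w import *
avg(6); print(manip.sense()['wrist_torque'])
E
```

```text
std [0.0001 0.     0.    ] mean [0.4924 0.0618 0.0722] F [-0.1  0.1 -1.4] Fstd [0.4 0.6 0.6]
[-0.1079306   0.04878193 -0.00158725]
```

Underside at about 54 mm with no lateral force, so it is inside the rim. I'll continue in small steps.

Call:
apply_moves([
  [[0, 0, 1], [0, 0, 0], 0],
  [[0, 0, 1], [0, 0, 0], 0],
  [[0, 0, 0.5], [0, 0, 0], 0],
  [[0, 0, 0], [0, 0, 0], 0],
  [[0, 0, 0], [0, 0, 0], 0],
  [[0, 0, 0], [0, 0, 0], 0],
])

```text
clock: 13.75
position: [0.4922, 0.0617, 0.0696]
eef_rot: [2.222, 2.221, 0.0]
contact_force: [0.0, -0.2, -1.6]
finger_gap: 0.0208
finger_force: 39.9
```

```bash
python3 -c "
from w import *
avg(4)"
```

```text
std [0. 0. 0.] mean [0.4923 0.0618 0.0696] F [-0.2  0.  -1.1] Fstd [0.2 0.3 0.3]
```

Call:
apply_moves([
  [[0, 0, 1], [0, 0, 0], 0],
  [[0, 0, 1], [0, 0, 0], 0],
  [[0, 0, 0], [0, 0, 0], 0],
  [[0, 0, 0], [0, 0, 0], 0],
  [[0, 0, 0], [0, 0, 0], 0],
])

```text
clock: 14.37
position: [0.4922, 0.0616, 0.0675]
eef_rot: [2.222, 2.221, -0.0]
contact_force: [0.2, 0.4, -1.5]
finger_gap: 0.0211
finger_force: 39.9
```

```bash
python3 -c "
from w import *
avg(4)"
```

```text
std [0. 0. 0.] mean [0.4922 0.0616 0.0675] F [ 0.3 -0.8 -1.1] Fstd [0.5 0.5 0.6]
```

Call:
apply_moves([
  [[0, 0, 1], [0, 0, 0], 0],
  [[0, 0, 1], [0, 0, 0], 0],
  [[0, 0, 0], [0, 0, 0], 0],
  [[0, 0, 0], [0, 0, 0], 0],
  [[0, 0, 0], [0, 0, 0], 0],
])

```text
clock: 14.98
position: [0.4923, 0.0617, 0.0655]
eef_rot: [2.222, 2.221, 0.0]
contact_force: [0.7, -1.3, -0.6]
finger_gap: 0.0209
finger_force: 39.9
```

```bash
python3 -c "
from w import *
avg(4)"
```

```text
std [0. 0. 0.] mean [0.4922 0.0617 0.0655] F [ 0.6 -1.1 -1.2] Fstd [0.3 0.5 0.3]
```

Call:
apply_moves([
  [[0, 0, 0.7], [0, 0, 0], 0],
  [[0, 0, 0.3], [0, 0, 0], 0],
  [[0, 0, 0], [0, 0, 0], 0],
  [[0, 0, 0], [0, 0, 0], 0],
])

```text
clock: 15.52
position: [0.4923, 0.0617, 0.0646]
eef_rot: [-2.222, -2.221, -0.0]
contact_force: [-0.3, -0.5, -0.9]
finger_gap: 0.0209
finger_force: 39.9
```

```bash
python3 -c "
from w import *
avg(4)"
```

```text
std [0. 0. 0.] mean [0.4923 0.0618 0.0646] F [ 0.4 -1.4  0.1] Fstd [0.3 0.2 0.4]
```

Call:
apply_moves([
  [[0, 0, 0.5], [0, 0, 0], 0],
  [[0, 0, 0.5], [0, 0, 0], 0],
  [[0, 0, 0], [0, 0, 0], 0],
  [[0, 0, 0], [0, 0, 0], 0],
])

```text
clock: 16.05
position: [0.4922, 0.0618, 0.0634]
eef_rot: [2.222, 2.221, 0.0]
contact_force: [1.3, -0.8, -0.9]
finger_gap: 0.0208
finger_force: 39.9
```

```bash
python3 -c "
from w import *
avg(4)"
```

```text
std [0. 0. 0.] mean [0.4922 0.0618 0.0634] F [ 0.6 -0.3 -1.5] Fstd [0.3 0.4 0.1]
```

Call:
apply_moves([
  [[0, 0, 0.5], [0, 0, 0], 0],
  [[0, 0, 0.5], [0, 0, 0], 0],
  [[0, 0, 0], [0, 0, 0], 0],
  [[0, 0, 0], [0, 0, 0], 0],
])

```text
clock: 16.58
position: [0.4922, 0.0618, 0.0625]
eef_rot: [-2.222, -2.221, -0.0]
contact_force: [-0.1, -0.1, -0.9]
finger_gap: 0.0211
finger_force: 39.9
```

```bash
python3 -c "
from w import *
avg(4)"
```

```text
std [0. 0. 0.] mean [0.4922 0.0618 0.0625] F [ 0.1 -0.7 -1.2] Fstd [0.7 0.4 0.3]
```

Call:
apply_moves([
  [[0, 0, 0.5], [0, 0, 0], 0],
  [[0, 0, 0.3], [0, 0, 0], 0],
  [[0, 0, 0], [0, 0, 0], 0],
  [[0, 0, 0], [0, 0, 0], 0],
])

```text
clock: 17.12
position: [0.4923, 0.0618, 0.0621]
eef_rot: [-2.221, -2.221, -0.0]
contact_force: [-1.3, -0.7, 4.4]
finger_gap: 0.0211
finger_force: 40.0
```

```bash
python3 -c "
from w import *
im=avg(4); cv2.imwrite('pics/w7.png',cv2.resize(im[150:300,155:355,::-1],None,fx=4,fy=4,interpolation=cv2.INTER_CUBIC))"
```

```text
std [0. 0. 0.] mean [0.4923 0.0618 0.0621] F [-2.5 -0.9  5.2] Fstd [0.5 0.5 0.4]
```

View pics/w7.png

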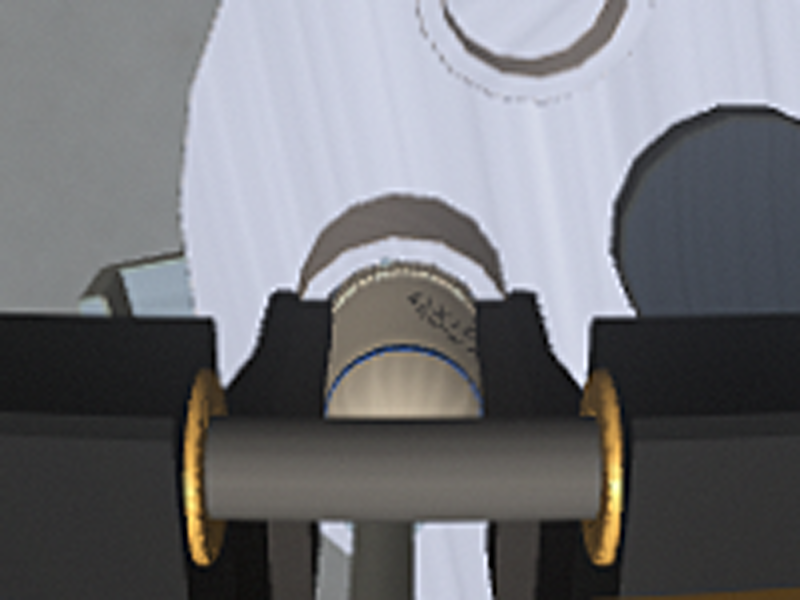

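The knurl fills the bore, with its beaded edge just above the rim. The force is now rising by about 6 N and the depth is about 14 mm, so this looks like the stop. I'll press on gradually.

Call:
apply_moves([
  [[0, 0, 0.4], [0, 0, 0], 0],
  [[0, 0, 0], [0, 0, 0], 0],
  [[0, 0, 0], [0, 0, 0], 0],
  [[0, 0, 0], [0, 0, 0], 0],
])

```text
clock: 17.65
position: [0.4923, 0.0618, 0.0621]
eef_rot: [-2.221, -2.221, -0.0]
contact_force: [-4.1, -1.1, 9.2]
finger_gap: 0.0206
finger_force: 40.1
```

```bash
python3 -c "
from w import *
avg(4)"
```

```text
std [0. 0. 0.] mean [0.4923 0.0618 0.0621] F [-3.2 -1.   8.5] Fstd [0.3 0.2 0.4]
```

Call:
apply_moves([
  [[0, -0.3, 0.4], [0, 0, 0], 0],
  [[0, 0, 0], [0, 0, 0], 0],
  [[0, 0, 0], [0, 0, 0], 0],
  [[0, 0, 0], [0, 0, 0], 0],
])

```text
clock: 18.18
position: [0.4923, 0.0618, 0.0621]
eef_rot: [-2.221, -2.221, -0.001]
contact_force: [-3.6, -1.7, 11.2]
finger_gap: 0.0205
finger_force: 40.1
```

```bash
python3 -c "
from w import *
avg(4)"
```

```text
std [0. 0. 0.] mean [0.4923 0.0618 0.0621] F [-4. -1. 11.] Fstd [0.5 0.4 0.4]
```

Call:
apply_moves([
  [[0, -0.2, 0.5], [0, 0, 0], 0],
  [[0, 0, 0], [0, 0, 0], 0],
  [[0, 0, 0], [0, 0, 0], 0],
  [[0, 0, 0], [0, 0, 0], 0],
  [[0, 0, 0], [0, 0, 0], 0],
])

```text
clock: 18.8
position: [0.4923, 0.0619, 0.062]
eef_rot: [-2.221, -2.221, -0.002]
contact_force: [-4.8, -1.0, 14.0]
finger_gap: 0.0207
finger_force: 40.1
```

```bash
python3 -c "
from w import *
avg(6); s=manip.sense(); print(s['finger_gap'],s['wrist_torque'])"
```

```text
std [0. 0. 0.] mean [0.4923 0.0618 0.062 ] F [-4.8 -1.4 14.6] Fstd [0.2 0.6 0.6]
0.02099161798834159 [-0.40988603  1.12445586  0.01490254]
```

The press is held at about 15.7 N, counting the weight offset. Now I unload, open the fingers and go straight up.

Call:
apply_moves([
  [[0, 0.5, -0.9], [0, 0, 0], 0],
  [[0, 0, -0.8], [0, 0, 0], 0],
  [[0, 0, 0], [0, 0, 0], 0],
  [[0, 0, 0], [0, 0, 0], 0.5],
  [[0, 0, 0], [0, 0, 0], 0.5],
  [[0, 0, 0], [0, 0, 0], 0.5],
  [[0, 0, 0], [0, 0, 0], 0.5],
  [[0, 0, -5], [0, 0, 0], 0.5],
  [[0, 0, -15], [0, 0, 0], 0.5],
  [[0, 0, -25], [0, 0, 0], 0.5],
  [[0, 0, -25], [0, 0, 0], 0.5],
  [[0, 0, -20], [0, 0, 0], 0.5],
  [[0, 0, -10], [0, 0, 0], 0.5],
  [[0, 0, 0], [0, 0, 0], 0.5],
  [[0, 0, 0], [0, 0, 0], 0.5],
  [[0, 0, 0], [0, 0, 0], 0.5],
  [[0, 0, 0], [0, 0, 0], 0.5],
  [[0, 0, 0], [0, 0, 0], 0.5],
])

```text
clock: 20.6
position: [0.4914, 0.0615, 0.1609]
eef_rot: [-2.221, -2.221, 0.003]
contact_force: [0.6, 0.4, 0.6]
finger_gap: 0.0437
finger_force: 0.0
```

```bash
python3 - <<'E'
from w import *
im=avg(6); cv2.imwrite('pics/w8.png',im[...,::-1])
print('gap',manip.sense()['finger_gap'])
c=carousel('w8'); overlay('w8',c,np.radians(-168.4),(150,60,400,260),3)
for l,z in dict(post=.084,pointer=.034,objective_tall=.044).items():
    for d in cams.landmark_of('wrist',l)[:2]: print(l,round(d['p'],2),np.round(d['pixel'],1),np.round(atz('wrist',d['pixel'],z),4))
x,y=project([[.494,.0616,.075]])[0].astype(int); print(x,y)
im2=cv2.imread('pics/w8.png').astype(int)
def f(z0):
    # silhouette above rim only
    sub=im2[y-45:y+40,x-40:x+40]; mask=((sub[...,2]-sub[...,0])>6).astype(np.uint8)
    n,l,s,ce=cv2.connectedComponentsWithStats(mask); k=1+np.argmax(s[1:,4]); print('blob',s[k]+[x-40,y-45,0,0,0],ce[k]+[x-40,y-45])
f(0)
for z0 in (.042,.044,.046,.053):
    q=project(ring([.4939,.0616],.0035,z0+.056)); q2=project(ring([.4939,.0616],.0118,z0+.02)); print(z0,'nose rows',q[:,1].round(0).min(),q[:,1].max().round(0),'knurl rows',q2[:,1].min().round(0),q2[:,1].max().round(0),'cols',q2[:,0].min().round(),q2[:,0].max().round())
E
```

```text
std [0.0002 0.     0.0003] mean [0.4919 0.0616 0.1616] F [ 0.4 -0.1 -0.1] Fstd [0.4 0.2 0.5]
gap 0.04372852652153387
plate [0.5495 0.083  0.0869] 733 [  218    81   179   173 17694]
pocket [0.4927 0.0713] post [0.4897 0.0298]
post 0.62 [251.8 246. ] [0.4905 0.0192 0.084 ]
pointer 0.95 [198.2 198.3] [0.4348 0.0487 0.034 ]
objective_tall 0.69 [257.9 188.2] [0.4961 0.062  0.044 ]
255 197
blob [242 179  27  35 623] [254.97110754 195.35313002]
0.042 nose rows 201.0 210.0 knurl rows 181.0 206.0 cols 243.0 269.0
0.044 nose rows 202.0 211.0 knurl rows 181.0 206.0 cols 243.0 269.0
0.046 nose rows 203.0 211.0 knurl rows 182.0 207.0 cols 243.0 269.0
0.053 nose rows 206.0 214.0 knurl rows 184.0 210.0 cols 242.0 269.0
```

The objective stands upright in the pocket: its silhouette at columns 242–268, rows 179–213 matches a seated depth of about 14 mm. Next I turn the tool for the post grip.

Call:
apply_moves([
  [[0, 0, 0], [0, 0, 6.5], 0.23],
  [[0, 0, 0], [0, 0, 6.5], 0.23],
  [[0, 0, 0], [0, 0, 6.5], 0.23],
  [[0, 0, 0], [0, 0, 6.5], 0.23],
  [[0, 0, 0], [0, 0, 6.5], 0.23],
  [[0, 0, 0], [0, 0, 6.5], 0.23],
  [[0, 0, 0], [0, 0, 6.5], 0.23],
  [[0, 0, 0], [0, 0, 6.5], 0.23],
  [[0, 0, 0], [0, 0, 6.5], 0.23],
  [[0, 0, 0], [0, 0, 6.5], 0.23],
  [[-18, 20, 0], [0, 0, 0], 0.23],
  [[-18, 20, 0], [0, 0, 0], 0.23],
  [[-18, 0, 0], [0, 0, 0], 0.23],
  [[0, 0, 0], [0, 0, 0], 0.23],
  [[0, 0, 0], [0, 0, 0], 0.23],
  [[0, 0, 0], [0, 0, 0], 0.23],
  [[0, 0, 0], [0, 0, 0], 0.23],
  [[0, 0, 0], [0, 0, 0], 0.23],
])

```text
clock: 22.55
position: [0.4607, 0.0034, 0.1622]
eef_rot: [3.066, 0.682, 0.0]
contact_force: [-0.3, -0.0, -0.4]
finger_gap: 0.0201
finger_force: 0.0
```

```bash
python3 - <<'E'
from w import *
im=avg(6); cv2.imwrite('pics/w9.png',im[...,::-1])
print('gap',manip.sense()['finger_gap'])
s=manip.sense(); b=R.from_rotvec(s['eef_rot']).apply([0,.0017,0]); b[2]=0
for l,z in dict(post=.084,pointer=.034,objective_tall=.044).items():
    for d in cams.landmark_of('wrist',l)[:2]: print(l,round(d['p'],2),np.round(d['pixel'],1),'bias-corr',np.round(atz('wrist',d['pixel'],z)-b,4))
print([(np.round(d['rect']).tolist(),round(d['p'],2)) for d in cams.spot_in('wrist','post')][:2])
plan([.4893,.0201,.12],-65)
E
```

```text
std [0.0001 0.0002 0.    ] mean [0.4604 0.003  0.1621] F [ 0.2  0.1 -0.2] Fstd [0.3 0.4 0.6]
gap 0.020019034843250003
post 0.88 [248.  163.1] bias-corr [0.4884 0.023  0.084 ]
pointer 0.9 [201.2 190.2] bias-corr [0.4346 0.0523 0.034 ]
objective_tall 0.98 [214.2 136.2] bias-corr [0.4919 0.061  0.044 ]
objective_tall 0.95 [462.1 188.2] bias-corr [ 0.5657 -0.2141  0.044 ]
[([134.0, 3.0, 195.0, 167.0], 0.96)]
t 22.85 pos [0.4604 0.003  0.1621] shift [33.4 -3.3 42.1] closing yaw -65.0 tilt z [-0. -0. -1.] F [ 0.2  0.1 -0.2] q7 -1.25
turn about tool z 0.0
```

Call:
apply_moves([
  [[17, -2, 0], [0, 0, 0], 0.23],
  [[16.5, -1.7, 0], [0, 0, 0], 0.23],
  [[0, 0, 20], [0, 0, 0], 0.23],
  [[0, 0, 20], [0, 0, 0], 0.23],
  [[0, 0, 20], [0, 0, 0], 0.23],
  [[0, 0, 12], [0, 0, 0], 0.23],
  [[0, 0, 6], [0, 0, 0], 0.23],
  [[0, 0, 5], [0, 0, 0], 0.23],
  [[0, 0, 0], [0, 0, 0], 0.23],
  [[0, 0, 0], [0, 0, 0], 0.23],
  [[0, 0, 0], [0, 0, 0], 0.23],
])

```text
clock: 23.97
position: [0.4898, 0.0203, 0.08]
eef_rot: [-3.067, -0.68, -0.003]
contact_force: [0.2, 0.6, 0.4]
finger_gap: 0.0198
finger_force: 0.0
```

```bash
python3 - <<'E'
from w import *
avg(5); plan([.4893,.0207,.064],-65)
E
```

```text
std [0.0002 0.     0.0002] mean [0.4895 0.0203 0.0798] F [-0.3  0.3  0.2] Fstd [0.4 0.2 0.3]
t 24.22 pos [0.4895 0.0203 0.0798] shift [-0.1 -0.5 15.8] closing yaw -65.0 tilt z [ 0.001  0.001 -1.   ] F [-0.3  0.3  0.2] q7 -1.14
turn about tool z -0.0
```

No contact so far, so the fingertips straddle the post. I go down the rest of the way and close.

Call:
apply_moves([
  [[0, 0, 6], [0, 0, 0], 0.23],
  [[0, 0, 6], [0, 0, 0], 0.23],
  [[0, 0, 3.5], [0, 0, 0], 0.23],
  [[0, 0, 0], [0, 0, 0], 0.23],
  [[0, 0, 0], [0, 0, 0], 0],
  [[0, 0, 0], [0, 0, 0], 0],
  [[0, 0, 0], [0, 0, 0], 0],
  [[0, 0, 0], [0, 0, 0], 0],
  [[0, 0, 0], [0, 0, 0], 0],
], squeeze=20)

```text
clock: 24.97
position: [0.489, 0.0205, 0.0637]
eef_rot: [-3.067, -0.68, -0.0]
contact_force: [-0.2, 1.4, -2.3]
finger_gap: 0.01
finger_force: 20.0
```

```bash
python3 - <<'E'
from w import *
avg(5); s=manip.sense(); print(s['finger_gap'],s['finger_force'])
ax=np.array([.549,.0732]); p0=s['position'][:2]; r=np.linalg.norm(p0-ax); a0=np.arctan2(*(p0-ax)[::-1]); print('r',r,np.degrees(a0))
M=R.from_rotvec(s['eef_rot']).as_matrix()
q=[ax+.08*np.array([np.cos(t),np.sin(t)]) for t in a0-np.radians(np.arange(0,61,5))]
for i in range(12): print(np.round(M.T@np.r_[q[i+1]-q[i],0]*1000,1))
E
```

```text
std [0. 0. 0.] mean [0.489  0.0204 0.0636] F [ 0.2  1.7 -2.4] Fstd [0.6 0.4 0.6]
0.010154480804008359 19.99971181154251
r 0.07990822646856828 -138.61700402219068
[-1.7 -6.8  0. ]
[-1.1 -6.9  0. ]
[-0.5 -7.   0. ]
[ 0.1 -7.   0. ]
[ 0.7 -6.9  0. ]
[ 1.3 -6.8  0. ]
[ 1.9 -6.7  0. ]
[ 2.5 -6.5  0. ]
[ 3.1 -6.3  0. ]
[ 3.6 -6.   0. ]
[ 4.1 -5.6  0. ]
[ 4.6 -5.3  0. ]
```

The post is gripped at radius 79.9 mm and -138.6°, exactly where the geometry puts it. I drag it along the arc, first half.

Call:
apply_moves([
  [[-0.9, -3.4, 0], [0, 0, 0], 0],
  [[-0.8, -3.4, 0], [0, 0, 0], 0],
  [[-0.6, -3.4, 0], [0, 0, 0], 0],
  [[-0.5, -3.5, 0], [0, 0, 0], 0],
  [[-0.3, -3.5, 0], [0, 0, 0], 0],
  [[-0.2, -3.5, 0], [0, 0, 0], 0],
  [[0, -3.5, 0], [0, 0, 0], 0],
  [[0.1, -3.5, 0], [0, 0, 0], 0],
  [[0.3, -3.5, 0], [0, 0, 0], 0],
  [[0.4, -3.4, 0], [0, 0, 0], 0],
  [[0.6, -3.4, 0], [0, 0, 0], 0],
  [[0.7, -3.4, 0], [0, 0, 0], 0],
  [[0, 0, 0], [0, 0, 0], 0],
  [[0, 0, 0], [0, 0, 0], 0],
])

```text
clock: 26.38
position: [0.4699, 0.0511, 0.0635]
eef_rot: [3.062, 0.672, -0.005]
contact_force: [-0.8, -10.3, 3.2]
finger_gap: 0.0099
finger_force: 20.0
```

```bash
cat > p.py <<'E'
from w import *
avg(4); s=manip.sense(); ax=np.array([.549,.0732]); d=s['position'][:2]-ax
print('gap',s['finger_gap'],'r',np.linalg.norm(d),'turned',-138.6-np.degrees(np.arctan2(d[1],d[0])))
M=R.from_rotvec(s['eef_rot']).as_matrix(); e=np.radians(-138.6-60)
print('to end, tool mm',M.T@np.r_[ax+.08*np.array([np.cos(e),np.sin(e)])-s['position'][:2],0]*1000, 'F tool',M.T@s['contact_force'])
E
python3 p.py
```

```text
std [0.0001 0.0005 0.    ] mean [0.4696 0.0525 0.0635] F [-2.3 -7.6  2.4] Fstd [0.4 1.  0.5]
gap 0.010386796116258428 r 0.08208859406531174 turned 27.22359260906589
to end, tool mm [ 22.56306839 -39.82864092  -0.21660619] F tool [-5.23099887  4.70649922 -3.1257014 ]
```

Following well. Second half.

Call:
apply_moves([
  [[1, -3.4, 0], [0, 0, 0], 0],
  [[1, -3.3, 0], [0, 0, 0], 0],
  [[1.3, -3.3, 0], [0, 0, 0], 0],
  [[1.3, -3.2, 0], [0, 0, 0], 0],
  [[1.6, -3.2, 0], [0, 0, 0], 0],
  [[1.6, -3.1, 0], [0, 0, 0], 0],
  [[1.8, -3, 0], [0, 0, 0], 0],
  [[1.8, -3, 0], [0, 0, 0], 0],
  [[2, -2.8, 0], [0, 0, 0], 0],
  [[2.1, -2.8, 0], [0, 0, 0], 0],
  [[2.3, -2.7, 0], [0, 0, 0], 0],
  [[2.3, -2.6, 0], [0, 0, 0], 0],
  [[0, 0, 0], [0, 0, 0], 0],
  [[0, 0, 0], [0, 0, 0], 0],
  [[0, 0, 0], [0, 0, 0], 0],
])

```text
clock: 27.83
position: [0.4727, 0.0972, 0.0634]
eef_rot: [3.066, 0.677, -0.002]
contact_force: [0.3, -3.4, -1.0]
finger_gap: 0.0102
finger_force: 20.0
```

```bash
python3 p.py
```

```text
std [0.0001 0.0003 0.    ] mean [0.4729 0.0979 0.0634] F [-0.4 -3.7 -2.3] Fstd [0.7 0.3 1.2]
gap 0.010265312201860503 r 0.07997185715069756 turned -300.31182018636457
to end, tool mm [ 2.78732287e-01 -3.35546700e-01 -2.20675674e-04] F tool [-1.36890588  3.84529812  3.61495688]
```

It has turned 59.7°. Let go and rise.

Call:
apply_moves([
  [[0, 0, 0], [0, 0, 0], 0.25],
  [[0, 0, 0], [0, 0, 0], 0.25],
  [[0, 0, 0], [0, 0, 0], 0.25],
  [[0, 0, 0], [0, 0, 0], 0.25],
  [[0, 0, -6], [0, 0, 0], 0.25],
  [[0, 0, -15], [0, 0, 0], 0.25],
  [[0, 0, -25], [0, 0, 0], 0.25],
  [[0, 0, -25], [0, 0, 0], 0.25],
  [[0, 0, -25], [0, 0, 0], 0.25],
  [[-30, 0, -15], [0, 0, 0], 0.25],
  [[-30, 0, 0], [0, 0, 0], 0.25],
  [[0, 0, 0], [0, 0, 0], 0.25],
  [[0, 0, 0], [0, 0, 0], 0.25],
  [[0, 0, 0], [0, 0, 0], 0.25],
  [[0, 0, 0], [0, 0, 0], 0.25],
])

```text
clock: 29.28
position: [0.4195, 0.0737, 0.1749]
eef_rot: [3.067, 0.68, 0.001]
contact_force: [0.7, -0.2, -0.3]
finger_gap: 0.0217
finger_force: 0.0
```

```bash
python3 - <<'E'
from w import *
im=avg(6); cv2.imwrite('pics/w10.png',im[...,::-1])
s=manip.sense(); b=R.from_rotvec(s['eef_rot']).apply([0,.0017,0]); b[2]=0
ax=np.array([.549,.0732])
for l,z in dict(post=.084,pocket=.058,objective_tall=.044).items():
    for d in cams.landmark_of('wrist',l)[:3]:
        P=(atz('wrist',d['pixel'],z)-b)[:2]-ax; print(l,round(d['p'],2),np.round(d['pixel'],1),'r',np.linalg.norm(P).round(4),'ang',np.degrees(np.arctan2(P[1],P[0])).round(1))
c=ax+.058*np.array([np.cos(np.radians(131.6)),np.sin(np.radians(131.6))])
x,y=project([[*c,.075]])[0].astype(int)
sub=im[y-45:y+40,x-45:x+45].astype(int); mask=((sub[...,0]-sub[...,2])>6).astype(np.uint8)
n,l,st,ce=cv2.connectedComponentsWithStats(mask); k=1+np.argmax(st[1:,4]); print('blob',st[k]+[x-45,y-45,0,0,0])
q=np.vstack([project(ring(c,.0118,.064)+b),project(ring(c,.0118,.058)+b),project(ring(c,.0035,.1)+b)]); print('pred',q.min(0),q.max(0)-q.min(0))
E
```

```text
std [0.0001 0.0001 0.0001] mean [0.4192 0.0734 0.1745] F [-0.3  0.2 -0.1] Fstd [0.4 0.5 0.4]
post 0.92 [257.7 131.8] r 0.0794 ang 162.8
pocket 0.83 [255.3  83.1] r 0.0573 ang 129.9
objective_tall 0.68 [257.3  84. ] r 0.0553 ang 129.9
objective_tall 0.6 [494.1 181.6] r 0.2772 ang -87.9
objective_tall 0.56 [253.8 131.8] r 0.0837 ang 162.2
blob [241  69  28  28 485]
pred [242.01460527  71.78453335] [26.1620292  25.79517438]
```

The wheel rests at the next click: the post reads about 162° against 161.4° expected. The objective's silhouette matches its seated position in the turned pocket. Handing in.

```bash
python3 -c "
from plant import manip
print(manip.finish_job())"
```

```text
the job is handed in; nothing more can be done
None
```

I put the tall objective in the pocket at the pointer and pressed it to the stop with about 15.7 N. I then turned the carousel one click clockwise by the post, let go, and handed the job in at about 30 s; no verdict came back. The last camera check showed the wheel at the next click and the objective seated, and I did not re-measure the bystanders.

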